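Refit the weighing plate of the pantry's portion scale

TASK

Draw the scale's loose aluminium weighing plate out from under the shelf riser and fit it back on the portion scale: its tongue slid in under the overhang of the scale's head, rib at the other end, and the plate pressed down until it sits flat and level on the seat with both pegs pushed fully in. Let the plate push the pegs in, not the fingers, and leave the tins, jar, carton and spare panel where they are.

Things in the scene. Friction and masses are not known exactly. Their poses are not given: they have to be found in the camera images.
- plate_mid (a point): the scale's loose weighing plate, bare aluminium, 0.25 kg: a flat square part 110 mm (x) by 120 mm (y), 6 mm thick, a tongue at its -x end, an upright rib along its +x end. This point is the centre of the square part, half-way up its thickness; z is up, to the rib's side. At the start it lies on the table under the riser, tongue sticking out in front
- plate_tongue (a point): middle of the plate's tongue: 60 mm wide (y), 50 mm long (x), 6 mm thick, flush with the plate's underside; 80 mm towards -x from plate_mid; same axes as the plate. The tongue's tip is 25 mm further towards -x
- plate_rib (a point): centre of the plate's upright rib: 10 mm thick (x), 90 mm long (y), standing 28 mm above the plate's top (34 mm above its underside); 50 mm towards +x and 17 mm above plate_mid; same axes as the plate
- riser_front (a point): point on the table below the middle of the front edge of the wire shelf riser, a low fixed steel shelf; +x points into the riser, -x out of its open front. The riser is 200 mm wide (y), 170 mm deep; shelf underside 52 mm and top 62 mm above the table; thin legs at its four corners (174 mm clear between them)
- scale_seat (a point): centre of the flat seat of the grey bench scale (fixed), 25 mm above the table. The seated plate's underside lies on it, plate_mid 3 mm above it, both axes parallel. The scale's head stands at the -x end. Low side cheeks, 6 mm high, stand at y = +-64 mm. The seat ends at x = +69 mm, open on that side. Two push-in pegs stand up through it
- scale_lip (a point): middle of the lower front edge of the overhang of the scale's head, 57 mm towards -x and 24 mm above scale_seat; same axes. From here the overhang reaches 58 mm towards -x, above a slot 76 mm wide (y) and 24 mm high that takes the tongue. The head's face beside the slot stops the square part of the plate. The head is 166 mm wide, its top 28 mm above this point (52 mm above the seat)
- peg_left (a joint): push-in peg, 16 mm across, in the seat at x = +38, y = +40 mm of scale_seat: 0 = up, its top 8 mm above the seat; 0.008 = pushed fully in, flush with the seat. Friction of about 3.5 N holds it wherever it is; the plate's own weight does not push it in
- peg_right (a joint): the same peg at y = -40 mm of scale_seat
- tin_a_mid (a point): steel food tin, 66 mm across, 85 mm tall, standing on the riser's top near its back; this point is its centre, half-way up
- tin_b_mid (a point): a second tin like tin_a, beside it on the riser's top; this point is its centre, half-way up
- flat_tin_mid (a point): low food tin, 68 mm across, 40 mm tall, on the table between riser and scale; this point is its centre, half-way up
- jar_mid (a point): glass jar, 70 mm across, 120 mm tall, on the table to the left; this point is its centre, half-way up
- tall_tin_mid (a point): food tin, 74 mm across, 110 mm tall, on the table to the right; this point is its centre, half-way up
- carton_mid (a point): upright cardboard carton, 60 x 90 mm, 140 mm tall, on the table to the right; this point is its centre, half-way up
- spare_panel_mid (a point): plain square aluminium panel, 120 x 120 x 6 mm, lying on the table at the left; no tongue and no rib; not the scale's plate; this point is its centre, half-way up
Things that resemble listed ones, but are neither listed nor needed, are in the scene too. What is shaped like the part that bears scale_seat but red is not meant. Of the things that look like the part that bears plate_mid, take the one that is farthest from the robot's base at the start.

How it is judged:
By the outcome, as a careful person would: the job done as asked, in the order asked, and still so for the second after the job is handed in, with the robot touching nothing.
It also fails if it takes over 69 s, if anything falls off the work surface, if the arm or the gripper's body presses on something with over 40 N, if the wrist force passes 120 N, or if a joint passes its speed limit or range.

ROBOT

A 7-joint arm with a two-finger parallel gripper is mounted at the origin on the work surface. World frame = base frame: x ahead of the robot, y to its left, z up, the work surface at z = 0. Lengths are in m, angles in rad, forces in N, time in s.
With the tool pointing down it reaches from about 0.4 to 0.875 m from the base axis. Payload 6.5 kg.
Tool frame: the origin (TCP) lies at the very end of the fingers, on their centre line; the grasp point (between the pads) lies 19 mm behind it; z points along the fingers, y is the line along which they close (so a half turn about z gives the same grasp; the last joint's range is limited). The gripper opens to 88 mm and grips with 3 to 60 N. Pads are 18 mm wide; open, the fingers measure 123 mm over their backs; the gripper's body (75 mm by 187 mm) begins 45 mm behind the grasp point.
Start: joints at [-1.374, 0.536, -0.004, 1.538, 0.003, 1.067, -0.071], TCP at [0.169, 0.628, 0.239] pointing down, gripper open.
Joint ranges: [-2.7, 2.7], [-0.37, 2.16], [-1.27, 1.26], [0.24, 2.4], [-1.31, 4.45], [0.19, 1.91], [-2.76, 2.76]. Speed limits (rad/s): [2.39, 2.39, 3.14, 3.14, 3.14, 3.14, 3.14].

INTERFACE

Orientations are given as a rotation vector (axis times angle).
In Python, from rig import arm gives the robot as it stands. Calls block until the motion is done:
- arm.goto(position, orientation): joint-space move of the TCP to a pose.
- arm.line_to(position, feed=0.15, orientation=None, guard=None): straight line of the TCP; orientation=None keeps the orientation; feed is the mean speed in m/s. With guard (N) it stops when the force on the tool has changed by that much, and returns True; else False.
- arm.movej(angles): joint-space move.
- arm.ungrasp() and arm.gripper_close(newtons=None): open the fingers fully, or close them until they stop; newtons is the grip in N (None keeps the last).
- arm.sleep(seconds).
- arm.ik(position, orientation): joint angles nearest the present ones, or None.
- arm.read_state(): the state.
- arm.read_camera(name): name is "scene" or "top" or "wrist"; returns the picture (384x512x3 uint8, blue, green, red); there is no depth.
- arm.camera_model(name): a dict with "intrinsics" (3x3 intrinsics, pixels), "dist" ([k1, k2, p1, p2, k3] as OpenCV has them; the pictures are not rectified), "cam_to_world" (4x4, takes a point from camera to world coordinates); the wrist camera has in their place "T_tool_cam" (4x4, takes a point from camera to tool coordinates, whose origin is the TCP and whose axes are the flange's). Camera axes: x right, y down, z forward; pixel columns grow to the right and rows downward; lengths in m; the calibration is good to about 2 mm. A picture is of the moment at which its call begins: read the wrist's pose just before it. camera_model takes no time and is no camera call.
A pose or a line that the arm cannot do raises arm.MotionError and nothing moves.
- arm.finish_job(): hands the job in; it is judged then, once.
Trained networks look in the newest picture that a camera, given by its name, has taken for a name from the list of things; names that differ only in an ending like _2 or _b are one class to them, and where a whole thing is asked for, a point or a joint stands for the part that bears it (a point fixed in the world has none). Each returns a list of dicts, best first, with "confidence" (0 to 1); they miss things now and then, are a little off and sometimes report something else, mostly with a low value. They report only what shows in the picture. A call takes as long as a camera call. They do not tell look-alikes from the thing itself.
- arm.search_frame(thing, camera): "at" ([x, y, z] in m, in world coordinates, good to about 4 mm: the middle of the surface that is visible of it).
The state is a dict: "clock": time; "joints": joint angles; "qd": joint speeds; "joint_torque": joint torques, N m; "eef_pos": TCP position; "tcp_rot": TCP orientation; "ft_force": force on the tool from outside, world axes, zero at the start; "moment": the same for the moment, N m; "grip_width": opening from 0.0 (shut) to 1.0 (fully open); "gripper_force": force on a finger pad.
Only numpy, scipy, OpenCV 4.12 (cv2) and the standard library are available. Lean on these libraries where they do the work, as an engineer would, in place of code of your own. Each camera call takes 0.05 s, during which the arm holds its last target. There are 200 camera calls.

## Working session

There is one attempt and no reset: what is moved stays moved. The work goes in short steps, each a Python script; the robot and the scene stay as the last script left them, time stands still between calls to the robot, and variables do not carry over. Pictures are saved under pics/ and viewed, at most 10 in all, crops included, and the job is handed in when it is done.

```bash
ls; mkdir -p pics; python3 - <<'E'
from rig import arm
import cv2,numpy as np
for c in("scene","top"):
    cv2.imwrite(f"pics/{c}0.png",arm.read_camera(c))
    m=arm.camera_model(c);print(c,np.round(m["cam_to_world"],3).tolist(),np.round(m["intrinsics"],1).tolist(),m["dist"])
    for t in["plate_mid","plate_tongue","plate_rib","riser_front","scale_seat","scale_lip","peg_left","flat_tin_mid","tin_a_mid","jar_mid","tall_tin_mid","carton_mid","spare_panel_mid"]:
        try: print(t,[(np.round(d["at"],3).tolist(),round(d["confidence"],2)) for d in arm.search_frame(t,c)])
        except Exception as e: print(t,e)
print(arm.read_state()["clock"],np.round(arm.camera_model("wrist")["T_tool_cam"],3).tolist())
E
```

```text
pics
scene [[0.582, 0.703, -0.409, 1.123], [0.813, -0.503, 0.293, -0.435], [0.001, -0.503, -0.864, 1.44], [0.0, 0.0, 0.0, 1.0]] [[479.3, 0.0, 259.6], [0.0, 479.3, 197.4], [0.0, 0.0, 1.0]] [-0.16449597  0.          0.          0.          0.        ]
plate_mid [([0.604, -0.236, 0.008], 0.97), ([0.214, -0.385, 0.006], 0.68)]
plate_tongue [([0.214, -0.385, 0.007], 0.62), ([0.642, -0.472, 0.139], 0.24)]
plate_rib [([0.601, -0.236, 0.004], 0.84), ([0.21, -0.385, 0.004], 0.56), ([0.432, 0.44, 0.094], 0.29)]
riser_front [([0.641, -0.249, 0.063], 0.71)]
scale_seat [([0.209, 0.261, 0.026], 0.87)]
scale_lip [([0.214, 0.26, 0.024], 0.82), ([0.516, 0.205, 0.027], 0.57)]
peg_left []
flat_tin_mid [([0.501, -0.007, 0.038], 0.67), ([0.644, -0.248, 0.059], 0.55)]
tin_a_mid [([0.706, -0.309, 0.145], 0.64)]
jar_mid [([0.432, 0.44, 0.095], 0.68), ([0.6, -0.231, 0.004], 0.17)]
tall_tin_mid [([0.448, -0.464, 0.101], 0.94), ([0.517, 0.204, 0.026], 0.56)]
carton_mid [([0.644, -0.472, 0.14], 0.79)]
spare_panel_mid [([0.589, 0.491, 0.005], 0.59)]
top [[-0.003, -0.995, 0.102, 0.351], [-1.0, 0.004, 0.007, -0.01
[... 406 characters left out ...]
er_front [([0.639, -0.248, 0.06], 0.55), ([0.415, 0.44, 0.12], 0.43)]
scale_seat [([0.518, 0.213, 0.028], 0.96), ([0.222, 0.261, 0.024], 0.78), ([0.43, -0.451, 0.113], 0.35)]
scale_lip [([0.223, 0.269, 0.027], 0.9), ([0.526, 0.206, 0.027], 0.73)]
peg_left [([0.686, -0.301, 0.145], 0.57)]
flat_tin_mid [([0.49, -0.002, 0.04], 0.81)]
tin_a_mid [([0.686, -0.3, 0.146], 0.86)]
jar_mid [([0.412, 0.44, 0.119], 0.94)]
tall_tin_mid [([0.433, -0.448, 0.109], 0.87)]
carton_mid [([0.62, -0.466, 0.142], 0.83), ([0.489, -0.004, 0.042], 0.27)]
spare_panel_mid [([0.584, 0.486, 0.005], 0.56)]
1.4 [[0.001, -0.956, -0.293, 0.075], [1.0, 0.0, 0.002, -0.001], [-0.002, -0.293, 0.956, -0.146], [0.0, 0.0, 0.0, 1.0]]
```

View pics/scene0.png

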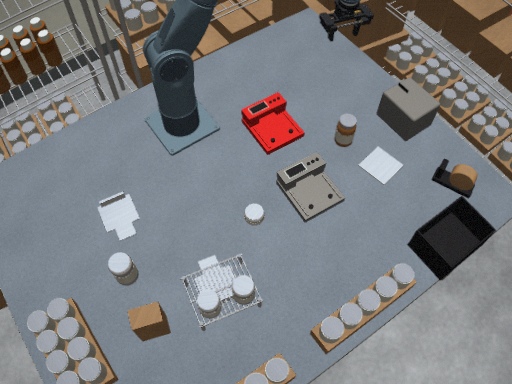

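View pics/top0.png

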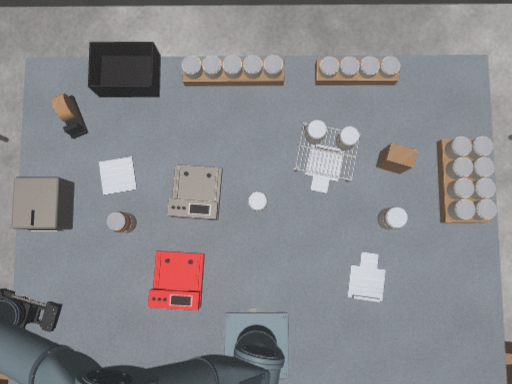

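The plates are at (322,165) under the riser and at (367,280) in the open, both in the top picture. The one under the riser is farther from the base (about 0.68 m against 0.44 m), so it is the one meant. The scales are grey at (195,192) and red at (178,280), and the grey one is meant. Next I take close wrist views of both.

```bash
cat > h.py <<'E'
from rig import arm
import cv2,numpy as np
from scipy.spatial.transform import Rotation as R
def down(yaw):
    x=np.array([np.cos(yaw),np.sin(yaw),0]);z=np.array([0,0,-1.])
    return R.from_matrix(np.c_[x,np.cross(z,x),z]).as_rotvec()
def wristpose():
    s=arm.read_state();T=np.eye(4);T[:3,:3]=R.from_rotvec(s["tcp_rot"]).as_matrix();T[:3,3]=s["eef_pos"]
    return T@arm.camera_model("wrist")["T_tool_cam"]
def cam(name,T=None):
    m=arm.camera_model(name);return np.array(m["intrinsics"]),np.array(m["dist"]),(m["cam_to_world"] if T is None else T)
def proj(P,name,T=None):
    K,d,T=cam(name,T);W=np.linalg.inv(T)
    return cv2.projectPoints(np.array(P,float).reshape(-1,1,3),cv2.Rodrigues(W[:3,:3])[0],W[:3,3],K,d)[0][:,0]
def pix(uv,z,name,T=None):
    K,d,T=cam(name,T);r=cv2.undistortPoints(np.array(uv,float).reshape(-1,1,2),K,d)[:,0]
    r=np.c_[r,np.ones(len(r))]@np.array(T)[:3,:3].T;o=np.array(T)[:3,3]
    return o+r*((z-o[2])/r[:,2])[:,None]
def shot(fn):
    T=wristpose();im=arm.read_camera("wrist");cv2.imwrite(f"pics/{fn}.png",im);np.save(f"pics/{fn}.npy",T);return T
E
python3 - <<'E'
from h import *
print(cam("wrist",0)[:2])
st=arm.read_state();print(R.from_rotvec(st["tcp_rot"]).as_matrix().round(2).tolist())
for n,xy in(("ws",(0.49,0.212)),("wr",(0.545,-0.225))):
    for yaw in (0,):
        p=[*xy,0.24]
        try: arm.goto(p,down(yaw))
        except arm.MotionError as e: print(n,e);continue
    shot(n)
    for t in (["scale_seat","scale_lip","peg_left"] if n=="ws" else ["plate_tongue","plate_rib","riser_front","plate_mid"]):
        print(t,[(np.round(d["at"],3).tolist(),round(d["confidence"],2)) for d in arm.search_frame(t,"wrist")])
    print(arm.read_state()["clock"],arm.read_state()["joints"])
E
python3 -c "
import cv2
for n in('ws','wr'): cv2.imwrite(f'pics/{n}_b.png',cv2.resize(cv2.imread(f'pics/{n}.png'),(800,600),interpolation=cv2.INTER_CUBIC))"
```

```text
(array([[282.53805743,   0.        , 255.18058253],
       [  0.        , 282.53805743, 187.76978925],
       [  0.        ,   0.        ,   1.        ]]), array([0.01430858, 0.        , 0.        , 0.        , 0.        ]))
[[-0.97, 0.26, 0.0], [0.26, 0.97, -0.0], [-0.0, 0.0, -1.0]]
scale_seat [([0.524, 0.206, 0.028], 0.92), ([0.237, 0.278, 0.024], 0.59)]
scale_lip [([0.524, 0.212, 0.026], 0.67), ([0.234, 0.277, 0.025], 0.67)]
peg_left [([0.586, 0.243, 0.031], 0.59)]
3.5 [-1.06322714  0.40861915  0.73481648  1.87690152 -0.3268006   0.97931135
 -1.75350607]
plate_tongue [([0.621, -0.238, 0.008], 0.92), ([0.254, -0.385, 0.006], 0.8), ([0.631, -0.432, 0.084], 0.54)]
plate_rib [([0.625, -0.236, 0.004], 0.92), ([0.254, -0.385, 0.008], 0.58)]
riser_front [([0.638, -0.239, 0.065], 0.83), ([0.47, 0.127, 0.01], 0.29)]
plate_mid [([0.256, -0.384, 0.008], 0.83), ([0.621, -0.237, 0.005], 0.82), ([0.639, -0.241, 0.062], 0.33)]
5.3667 [-0.29852219  0.5657818   0.87352766  1.73939043 -0.48814099  1.06916118
 -0.82851251]
```

View pics/ws_b.png

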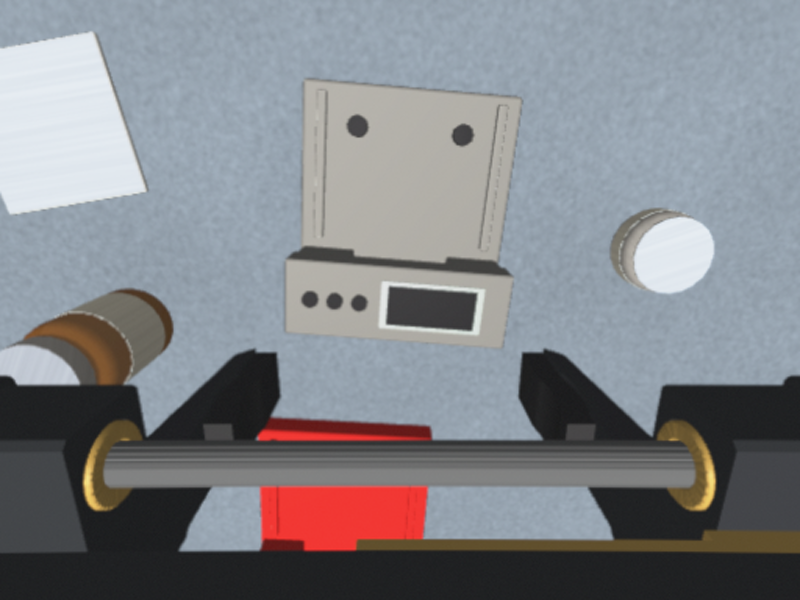

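View pics/wr_b.png

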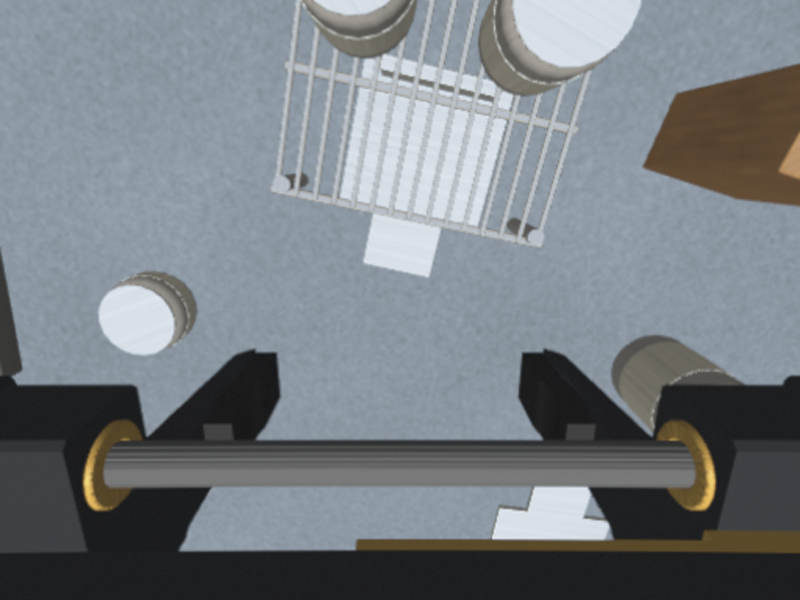

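Wrist view 1 (800x600 pixels): the grey scale, with pegs at (358,126) and (462,135), seat front corners at (305,79) and (521,98), and the head below. Wrist view 2: the plate under the riser, with tongue tip corners at (363,263) and (429,277). The riser front edge runs (275,190) to (541,243), with the tins well back.

```bash
python3 - <<'E'
from h import *
Ts=np.load("pics/ws.npy");Tr=np.load("pics/wr.npy");f=.64
def rep(n,a,b): 
    d=a-b;print(n,a.round(4),b.round(4),"len",np.linalg.norm(d).round(4),"yaw",np.degrees(np.arctan2(-d[0],d[1])).round(2),"mid",((a+b)/2).round(4))
def P(uv,z,T): return pix(np.array(uv)*f,z,"wrist",T)
rep("pegs",*P([(358,126),(462,135)],.033,Ts))
rep("front",*P([(304,79),(521.5,98)],.025,Ts))
rep("headtop_front",*P([(287,260),(512,277)],.077,Ts))
rep("headtop_back",*P([(286,331),(503,347)],.077,Ts))
rep("tip",*P([(364,263),(430,277)],.006,Tr))
rep("tongue root",*P([(372,216),(440,229)],.006,Tr))
rep("riserfront",*P([(275,190),(543,244)],.062,Tr))
# tongue contour refine
im=cv2.imread("pics/wr.png");g=im.min(2);m=(g>195).astype(np.uint8);m[:138]=0;m[185:]=0;m[:,:225]=0;m[:,290:]=0
ys,xs=np.nonzero(m);print(xs.min(),xs.max(),ys.min(),ys.max())
# front-edge position of tongue tip: corners via minAreaRect in world
w=pix(np.c_[xs,ys],.006,"wrist",Tr)[:,:2].astype(np.float32)
print(cv2.minAreaRect(w*1000))
# pegs by threshold on scale
im=cv2.imread("pics/ws.png");m=(im.max(2)<90).astype(np.uint8)
n,l,s,c=cv2.connectedComponentsWithStats(m[:130])
for i in range(1,n):
    if 40<s[i,4]<400: print(c[i],s[i,4],pix(c[i],.033,"wrist",Ts).round(4))
E
```

```text
pegs [0.5887 0.2434 0.033 ] [0.5826 0.1654 0.033 ] len 0.0782 yaw -4.47 mid [0.5857 0.2044 0.033 ]
front [0.6216 0.2833 0.025 ] [0.6091 0.1211 0.025 ] len 0.1627 yaw -4.41 mid [0.6153 0.2022 0.025 ]
headtop_front [0.4962 0.2923 0.077 ] [0.4842 0.1309 0.077 ] len 0.1619 yaw -4.24 mid [0.4902 0.2116 0.077 ]
headtop_back [0.4418 0.2969 0.077 ] [0.4294 0.1334 0.077 ] len 0.164 yaw -4.33 mid [0.4356 0.2152 0.077 ]
tip [ 0.5338 -0.1931  0.006 ] [ 0.5212 -0.2515  0.006 ] len 0.0597 yaw -12.12 mid [ 0.5275 -0.2223  0.006 ]
tongue root [ 0.5748 -0.2008  0.006 ] [ 0.5639 -0.2591  0.006 ] len 0.0593 yaw -10.6 mid [ 0.5694 -0.2299  0.006 ]
riserfront [ 0.5998 -0.1353  0.062 ] [ 0.5615 -0.3303  0.062 ] len 0.1987 yaw -11.12 mid [ 0.5807 -0.2328  0.062 ]
233 289 138 176
((554.9253540039062, -230.84268188476562), (66.45030975341797, 55.833580017089844), 77.79672241210938)
[228.39370079  80.33070866] 127 [[0.5891 0.2442 0.033 ]]
[295.62307692  86.04615385] 130 [[0.583  0.1655 0.033 ]]
```

The sizes agree with the list: tongue 59.7 mm, pegs 78 mm apart, head 163 mm wide, riser 199 mm. The seat is at (0.547, 0.2074) with yaw -4.35°. The tongue tip is at (0.5275, -0.2223) with yaw -11.3°. Next I confirm the target in one crop, then grip the tongue and pull.

```bash
python3 - <<'E'
from h import *
im=cv2.imread("pics/top0.png")[100:320,270:450];cv2.imwrite("pics/crop.png",cv2.resize(im,None,fx=2.7,fy=2.7,interpolation=cv2.INTER_CUBIC))
y=np.radians(-11.3);u=np.array([np.cos(y),np.sin(y),0])
g=np.array([.5275,-.2223,0])+.012*u
Z=np.array([0,0,1])
for n,p,a in (("g",g+.003*Z,y),("pull",g-.14*u+.003*Z,y),("off",[.365,-.25,.003],y),("rib+",[.505,-.278,.014],y+np.pi/2),("rib-",[.505,-.278,.014],y-np.pi/2),
  ("fin+",[.597,.2036,.045],np.radians(-4.35+90)),("fin-",[.597,.2036,.045],np.radians(-4.35-90))):
    q=arm.ik(p,down(a));print(n,None if q is None else np.round(q,2))
E
```

```text
g [-0.13  0.89  0.63  1.85 -0.81  0.68 -0.78]
pull [-0.05  0.72  0.5   2.19 -0.85  0.43 -0.62]
off [ 0.1   0.71  0.49  2.21 -0.84  0.42 -0.48]
rib+ [ 0.18  0.77  0.34  1.86 -0.44  0.58  0.6 ]
rib- [-0.22  1.03  0.96  1.89 -1.12  0.89 -2.01]
fin+ [-0.68  0.79  0.4   1.72 -0.44  0.72 -0.13]
fin- [ 0.28  1.07 -1.08  1.65  1.05  1.1   1.94]
```

View pics/crop.png

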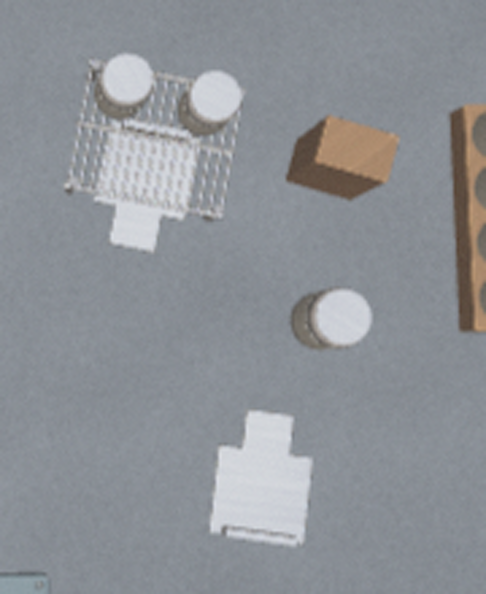

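The crop shows the target plate under the riser, with its tongue at (135,228) and rib at (160,128). The look-alike lies in the open at (262,480), nearer the base, so I leave it.

```bash
python3 - <<'E'
from h import *
y=np.radians(-11.3);u=np.array([np.cos(y),np.sin(y),0]);Z=np.array([0,0,1])
g=np.array([.5275,-.2223,0])+.012*u;o=down(y)
def st(n): s=arm.read_state();print(n,round(s["clock"],2),s["eef_pos"].round(4),"w",round(float(s["grip_width"]),3),"f",np.round(s["ft_force"],1),np.round(s["gripper_force"],1))
arm.goto(g+.06*Z,o)
hit=arm.line_to(g+.003*Z,feed=.08,guard=6);print(hit);st("down")
arm.gripper_close(30);st("grip")
arm.line_to(g-.14*u+.003*Z,feed=.12);st("pulled")
arm.line_to([.365,-.25,.003],feed=.12);st("off")
arm.ungrasp();arm.line_to([.365,-.25,.12],feed=.2);
arm.goto([.42,-.26,.25],down(y));T=shot("w2");st("view")
cv2.imwrite("pics/w2_b.png",cv2.resize(cv2.imread("pics/w2.png"),(800,600),interpolation=cv2.INTER_CUBIC))
E
```

```text
False
down 6.98 [ 0.5394 -0.225   0.0032] w 1.0 f [-0.6  0.1 -0.2] 0.0
grip 7.54 [ 0.5394 -0.2245  0.0032] w 0.667 f [-0.2  0.5  3.4] 30.0
pulled 8.86 [ 0.4012 -0.1972  0.0031] w 0.672 f [-2.2  1.   8.1] 30.0
off 9.54 [ 0.365  -0.2506  0.0031] w 0.669 f [-2.  -3.1  5.9] 30.0
view 11.55 [ 0.4189 -0.2592  0.2484] w 0.999 f [-0.6  0.1 -0.2] 0.0
```

View pics/w2_b.png

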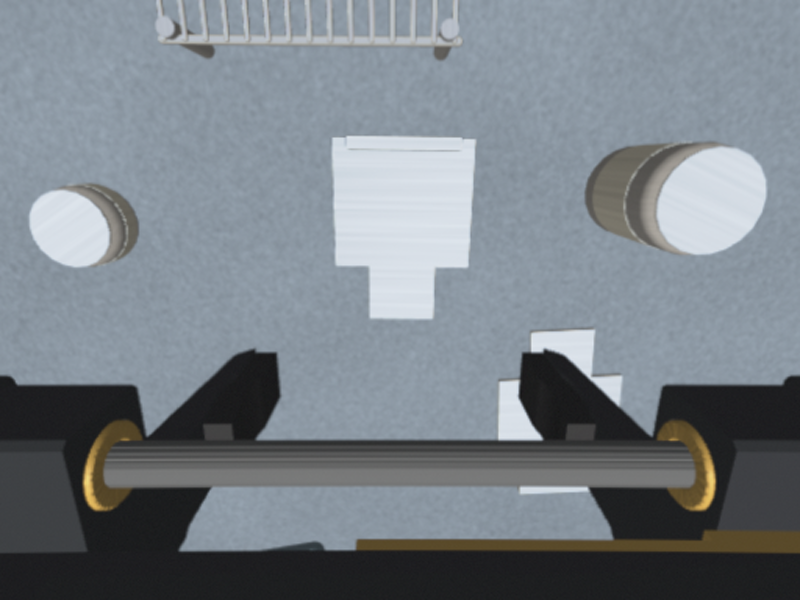

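The plate is out and clear: tongue tip corners (369,319) and (433,320), shoulders (336,266) and (468,267), back corners (332,138) and (476,140). The riser and tins are undisturbed. Next I measure its pose and grip the rib.

```bash
python3 - <<'E'
from h import *
from scipy.optimize import least_squares
T=np.load("pics/w2.npy")
px=np.array([(369,319),(433,320),(336,266),(468,267),(332,138),(476,140)])*.64
W=pix(px,.006,"wrist",T)[:,:2];L=np.array([(-.105,.03),(-.105,-.03),(-.055,.06),(-.055,-.06),(.055,.06),(.055,-.06)])
tf=lambda p,l:np.c_[np.cos(p[2])*l[:,0]-np.sin(p[2])*l[:,1],np.sin(p[2])*l[:,0]+np.cos(p[2])*l[:,1]]+p[:2]
r=least_squares(lambda p:(tf(p,L)-W).ravel(),[.45,-.27,-.2]);p=r.x
print("plate",p[:2].round(4),np.degrees(p[2]).round(2),"res mm",(r.fun.reshape(-1,2)*1000).round(1).tolist())
rib=tf(p,np.array([[.05,0.]]))[0];print("rib",rib.round(4))
np.save("plate.npy",p)
def st(n): s=arm.read_state();print(n,round(s["clock"],2),s["eef_pos"].round(4),"w",round(float(s["grip_width"]),3),"f",np.round(s["ft_force"],1),"m",np.round(s["moment"],2),np.round(s["gripper_force"],1))
o=down(p[2]+np.pi/2)
arm.goto([*rib,.08],o);print(arm.line_to([*rib,.011],feed=.08,guard=6));st("at rib")
arm.gripper_close(60);st("grip")
s=arm.read_state()["eef_pos"]
arm.line_to([s[0],s[1],.14],feed=.1);st("lift");
E
```

```text
plate [ 0.4548 -0.2704] -11.98 res mm [[0.0, -0.1], [0.2, -0.2], [-0.4, 0.6], [-1.2, -0.1], [0.7, 0.2], [0.6, -0.3]]
rib [ 0.5037 -0.2807]
False
at rib 13.85 [ 0.5039 -0.281   0.0114] w 1.004 f [-1.  -0.1 -0.6] m [-0.08  0.17  0.01] 0.2
grip 15.02 [ 0.5038 -0.2808  0.011 ] w 0.104 f [-0.1 -0.2  0.5] m [-0.1   0.01  0.03] 60.0
lift 16.46 [ 0.5034 -0.2805  0.1393] w 0.106 f [-0.6  0.4 -2.2] m [-0.13 -0.09  0.  ] 60.0
```

```bash
python3 - <<'E'
from h import *
a=np.radians(-4.35);u=np.array([np.cos(a),np.sin(a),0]);S=np.array([.547,.2074,0]);Z=np.array([0,0,1])
o=down(a+np.pi/2)
def st(n): s=arm.read_state();print(n,round(s["clock"],2),s["eef_pos"].round(4),"w",round(float(s["grip_width"]),3),"f",np.round(s["ft_force"],1),"m",np.round(s["moment"],2),np.round(s["gripper_force"],1))
pre=S+.117*u
arm.goto([.60,-.05,.16],o);arm.goto(pre+.15*Z,o);arm.line_to(pre+.049*Z,feed=.12);st("pre")
T=shot("w3");cv2.imwrite("pics/w3_b.png",cv2.resize(cv2.imread("pics/w3.png"),(800,600),interpolation=cv2.INTER_CUBIC))
s=arm.read_state()["eef_pos"];v=np.array([-u[1],u[0],0])
# predicted pixels (800x600) of tongue top corners and shoulders for a level plate
M=s-.05*u;M[2]=s[2]-.005
P=[M+x*u+y*v for x,y in((-.105,.03),(-.105,-.03),(-.055,.03),(-.055,.06),(.055,.06))]
print((proj(P,"wrist",T)/.64).round(0).tolist())
E
```

```text
pre 19.44 [0.6645 0.1986 0.0499] w 0.106 f [ 1.1  0.4 -2.7] m [-0.08 -0.07 -0.  ] 60.0
[[-46.0, 290.0], [-1.0, 438.0], [99.0, 290.0], [81.0, 204.0], [412.0, 204.0]]
```

View pics/w3_b.png

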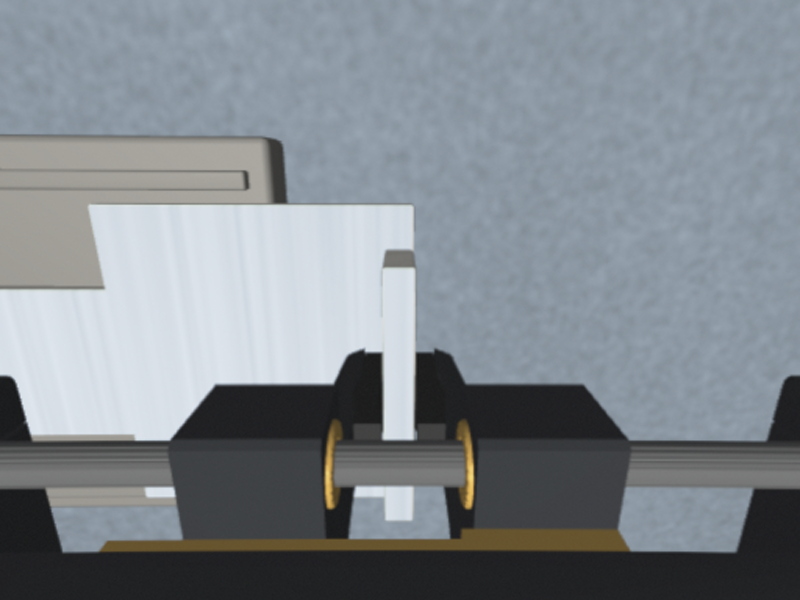

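The plate is held square: the shoulder is at (89,204) against a predicted (81,204), so it sags about 2° nose-down, and the lateral alignment agrees. I slide it in slightly higher with a force guard.

```bash
python3 - <<'E'
from h import *
a=np.radians(-4.35);u=np.array([np.cos(a),np.sin(a),0]);S=np.array([.547,.2074,0]);Z=np.array([0,0,1])
o=down(a+np.pi/2)
def st(n): s=arm.read_state();print(n,round(s["clock"],2),s["eef_pos"].round(4),"w",round(float(s["grip_width"]),3),"f",np.round(s["ft_force"],1),"m",np.round(s["moment"],2),np.round(s["gripper_force"],1))
arm.line_to(S+.117*u+.0515*Z,feed=.1)
hit=arm.line_to(S+.0505*u+.0515*Z,feed=.06,guard=8);st(f"in {hit}")
print("along",(arm.read_state()["eef_pos"]-S)@u)
if abs((arm.read_state()["eef_pos"]-S)@u-.0505)<.004:
    s=arm.read_state()["eef_pos"]
    hit=arm.line_to([s[0],s[1],.036],feed=.03,guard=25);st(f"press {hit}")
arm.read_camera("scene");im=arm.read_camera("scene");c=im[130:240,250:370];cv2.imwrite("pics/s1.png",cv2.resize(c,None,fx=5,fy=5,interpolation=cv2.INTER_CUBIC))
E
```

```text
in False 21.0 [0.5978 0.2034 0.0516] w 0.106 f [ 0.4 -0.1 -2.9] m [-0.08 -0.04 -0.02] 60.0
along 0.05099650274293349
press False 21.67 [0.5982 0.2036 0.0361] w 0.111 f [0.5 0.1 1.5] m [ 0.07 -0.09 -0.04] 60.0
```

```bash
python3 - <<'E'
from h import *
a=np.radians(-4.35);u=np.array([np.cos(a),np.sin(a),0]);S=np.array([.547,.2074,0]);Z=np.array([0,0,1])
o=down(a+np.pi/2)
def st(n): s=arm.read_state();print(n,round(s["clock"],2),s["eef_pos"].round(4),"f",np.round(s["ft_force"],1),"m",np.round(s["moment"],2))
arm.ungrasp();st("open")
s=arm.read_state()["eef_pos"];arm.line_to([s[0],s[1],.12],feed=.15)
arm.gripper_close(20)
q=S+.018*u
arm.line_to(q+.12*Z,feed=.15);arm.line_to(q+.045*Z,feed=.12)
print(arm.line_to(q+.024*Z,feed=.02,guard=22));st("press")
arm.sleep(.3);st("hold")
arm.line_to(q+.15*Z,feed=.15)
arm.goto([.50,.21,.27],down(a));T=shot("w4");st("view")
v=np.array([-u[1],u[0],0]);M=S+.031*Z
L=[(-.055,.06),(-.055,-.06),(.055,.06),(.055,-.06)];pp=proj([M+x*u+y*v for x,y in L]+[S+.05*u+s*.045*v+.059*Z for s in(1,-1)],"wrist",T)
c=cv2.imread("pics/w4.png")[20:220,150:370]
cv2.imwrite("pics/w4_b.png",cv2.resize(c,None,fx=3,fy=3,interpolation=cv2.INTER_CUBIC));print(((pp-[150,20])*3).round(0).tolist())
E
```

```text
open 22.98 [0.5978 0.2034 0.036 ] f [ 0.8 -0.7 -0.1] m [-0.12  0.05  0.06]
True
press 26.85 [0.5649 0.206  0.0315] f [-1.8 -0.8  6.3] m [-0.14  0.32  0.01]
hold 27.15 [0.5649 0.206  0.0315] f [-1.4 -0.3  5.9] m [-0.17  0.28 -0.06]
view 29.48 [0.4999 0.2099 0.2695] f [0.4 0.1 0.9] m [-0.01  0.14  0.  ]
[[182.0, 434.0], [442.0, 434.0], [170.0, 179.0], [454.0, 179.0], [198.0, 187.0], [426.0, 188.0]]
```

View pics/w4_b.png

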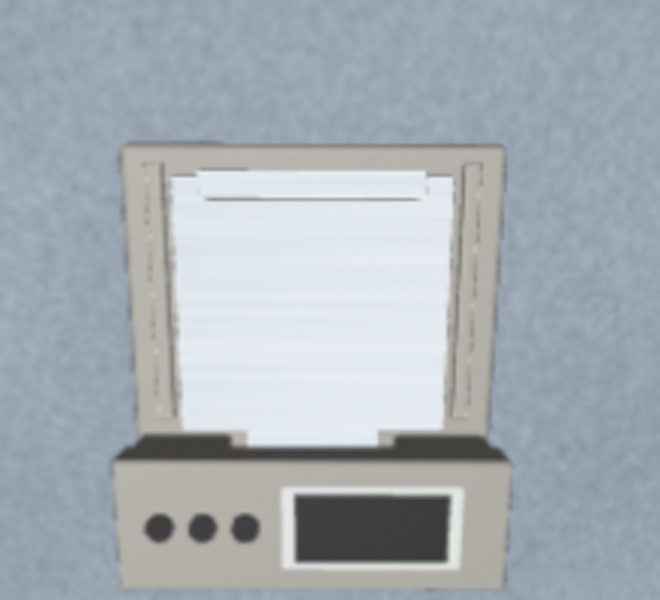

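The plate lies between the cheeks with its tongue under the head, corners at (173,178), (452,178) and (183,430), within 4 crop px of the predicted seated pose. I now press over each peg side and near the head to check that it is level and fully down.

```bash
python3 - <<'E'
from h import *
a=np.radians(-4.35);u=np.array([np.cos(a),np.sin(a),0]);v=np.array([-u[1],u[0],0]);S=np.array([.547,.2074,0]);Z=np.array([0,0,1])
o=down(a+np.pi/2)
arm.goto(S+.018*u+.12*Z,o)
for x,y in((.018,.04),(.018,-.04),(.018,0),(-.02,0)):
    q=S+x*u+y*v
    arm.line_to(q+.045*Z,feed=.15)
    h=arm.line_to(q+.02*Z,feed=.015,guard=32);s=arm.read_state();print(x,y,h,s["eef_pos"].round(4),s["ft_force"].round(1),round(s["clock"],1))
    arm.line_to(q+.045*Z,feed=.15)
arm.line_to(q+.16*Z,feed=.2)
arm.goto([.5,.21,.27],down(a));T=shot("w5")
A,B=[cv2.imread(f"pics/{n}.png").astype(int)[60:200,190:320] for n in("w4","w5")];print("diff",np.abs(A-B).mean(),arm.read_state()["clock"])
E
```

```text
0.018 0.04 True [0.5679 0.2459 0.0315] [-1.2 -0.4  5.2] 32.6
0.018 -0.04 True [0.5619 0.1661 0.0315] [-1.1 -0.6  6. ] 34.5
0.018 0 True [0.5649 0.206  0.0315] [-0.5 -0.5  5.7] 36.2
-0.02 0 True [0.527  0.2089 0.0315] [-1.9 -0.4  7.2] 37.8
diff 1.802857142857143 40.1917
```

Every pressed point stops at the same height (31.5 mm under load), so the plate is flat and the pegs are in.

```bash
python3 -c "
from rig import arm
print(arm.finish_job())"
```

```text
the job is handed in; nothing more can be done
None
```

The weighing plate is back on the grey scale and the job is handed in (no verdict returned): its tongue is under the head, and all four points I pressed stopped at the same height, so it sits flat with both pegs in; it took about 40 of the 69 s, and no contact was made with the other items.

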